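# Fetch the glass canister from behind the jars

### The arm

A 6-joint arm with a two-finger parallel gripper is mounted at the origin on the work surface. World frame = base frame: x ahead of the robot, y to its left, z up, the work surface at z = 0. Lengths are in m, angles in rad, forces in N, time in s.
With the tool pointing down it reaches from about 0.4 to 0.825 m from the base axis. Payload 7 kg.
Tool frame: the origin (TCP) lies at the very end of the fingers, on their centre line; the grasp point (between the pads) lies 19 mm behind it; z points along the fingers, x is the direction in which the jaws open and shut, and the axes are right-handed (so a half turn about z gives the same grasp; the last joint's range is limited). The gripper opens to 88 mm and grips with 3 to 60 N. Pads are 19 mm wide; open, the fingers measure 130 mm over their backs; the gripper's body (78 mm by 193 mm) begins 47 mm behind the grasp point.
Start: joints at [1.462, 0.359, 0.012, 0, -1.224, -0.288], TCP at [0.261, 0.623, 0.227] pointing down, gripper open.
Joint ranges: [-3.07, 3.07], [-1.43, 2.12], [-1.02, 1.25], [-3.03, 1.67], [-3.05, -0], [-3.03, 3.03]. Speed limits (rad/s): [2.39, 2.39, 3.01, 3.14, 3.14, 3.14].

### API

Orientations are given as [roll, pitch, yaw] about the fixed x, y, z axes, in that order (R = Rz(yaw) Ry(pitch) Rx(roll)).
In Python, from station import telemetry, grab_frame, arm, regions_of, pinpoint gives the robot as it stands. The module is installed in compiled form; this text tells all that it offers.
- The arm moves only by the shell command python3 -m inch 'ROWS' [FORCE]. ROWS is text: rows parted by semicolons, each of 7 numbers parted by spaces: the opening, from 0 (shut) to 1 (fully open), then the shift along the world's x, y, z in cm, then the turn, a rotation vector about the world's x, y, z in degrees. A call has 1 to 12 rows; each row is the pose to reach, as a shift and turn from the pose measured when the call began; what a row does not reach only later rows make up. A row lasts 1/8 s, in which the tool goes at most 62.5 mm and 10.7 degrees, less where a joint would pass 70% of its speed; a pose out of reach is approached as far as the arm can. A call with a gripper value outside its range is refused whole. The fingers move at their own pace and stop on an object; FORCE is the grip in N (left out, the last holds). Time passes only in rows, so rows that repeat a pose let the fingers close. It gives the time, the measured TCP pose, the force and the opening at its end, in the units of the state.
- telemetry.get_state(): the state, without advancing time (a new reading comes with each control period).
- grab_frame(name): name is "scene" or "top" or "wrist"; returns a dict with "pixels" (400x640x3 uint8, red, green, blue), "fx", "fy", "cx", "cy" (pixels), "R" (3x3) and "t" (3): a world point X has camera coordinates R X + t. Camera axes: x right, y down, z forward; pixel columns grow to the right and rows downward; lengths in m; the calibration is good to about 2 mm. The wrist camera is an equidistant fisheye: a pixel r from the principal point sees the ray r / f radians off the axis. A picture is of the moment at which its call begins. There is no depth.
- arm.job_done(): hands the job in, once; it reports no verdict.
Trained networks look in the newest picture that a camera, given by its name, has taken for a name from the list of things; names that differ only in an ending like _2 or _b are one class to them, and where a whole thing is asked for, a point or a joint stands for the part that bears it (a point fixed in the world has none). Each returns a list of dicts, best first, with "p" (0 to 1); they miss things now and then, are a little off and sometimes report something else, mostly with a low value. They report only what shows in the picture. A call takes as long as a camera call. They do not tell look-alikes from the thing itself.
- regions_of(camera, name): "pixels" (400x640 bool, what is visible of it) and "bbox" ([left, top, right, bottom] in pixels, round what is visible of it).
- pinpoint(camera, name): "location" ([column, row] in pixels: a listed point, or the origin of a listed thing).
The state is a dict: "t": time; "q": joint angles; "qd": joint speeds; "joint_efforts": joint torques, N m; "eef_pos": TCP position; "ee_rot": TCP orientation; "force": force on the tool from outside, world axes, zero at the start; "moment": the same for the moment, N m; "width": finger opening in m.
Only numpy, scipy, OpenCV 4.12 (cv2) and the standard library are available. Lean on these libraries where they do the work, as an engineer would, in place of code of your own. Each camera call takes 0.05 s, during which the arm holds its last target. There are 200 camera calls.

### The job

The small glass canister stands in the back row of the laden black shelf. Move the two square jars that stand in front of it over to the empty black shelf, then fetch the canister and stand it in the middle of the round cork mat, and after that put both jars back, each on the very spot it came from. Set everything down upright and gently without dropping it, and leave the third jar and everything else where it is.

Things in the scene. Friction and masses are not known exactly. Their poses are not given: they have to be found in the camera images.
- jar_large: The largest of three closed square jars of clear acrylic with flat bamboo lid, 66 x 66 mm, 122 mm tall with lid, about 280 g (give or take a third). Origin: centre of its underside; x, y square to its sides, z up. Starts on the laden shelf's board in the front (-x) row of three, 95 mm apart (+-4), about square to the shelf; the order of the jars varies.
- jar_medium: The middle-sized of three closed square jars of clear acrylic with flat bamboo lid, 57 x 57 mm, 113 mm tall with lid, about 220 g (give or take a third). Origin: centre of its underside; x, y square to its sides, z up. Starts on the laden shelf's board in the front (-x) row of three, 95 mm apart (+-4), about square to the shelf; the order of the jars varies.
- jar_small: The smallest of three closed square jars of clear acrylic with flat bamboo lid, 48 x 48 mm, 104 mm tall with lid, about 160 g (give or take a third). Origin: centre of its underside; x, y square to its sides, z up. Starts on the laden shelf's board in the front (-x) row of three, 95 mm apart (+-4), about square to the shelf; the order of the jars varies.
- canister: Small round canister of clear glass, hinged glass lid shut, black gasket; 58 mm across, 74 mm tall, about 260 g (+- a third). Grip the plain glass below 54 mm on its y sides; wire clasp (-x) and hinge (+x) stand out 6 mm. Origin: centre of underside, z up. Starts in the laden shelf's rear row, 68 mm behind (+x) the jars, at the gap between two neighbours: these two are the jars in front of it.
- shelf_full: The laden shelf: fixed low shelf of black metal on the counter, left or right of the robot, turned a few degrees: board 180 (x) by 280 (y) mm, top face 50 mm above the counter; a thin rail along its rear (+x) edge reaches 21 mm above the board. Origin: centre of its underside, at counter height; y along its length, z up. Holds the jars, canister and bamboo box.
- shelf_empty: The empty shelf (side area): fixed low shelf of black metal on the counter, left or right of the robot, turned a few degrees: board 180 (x) by 280 (y) mm, top face 50 mm above the counter; a thin rail along its rear (+x) edge reaches 21 mm above the board. Origin: centre of its underside, at counter height; y along its length, z up. Nothing stands on it at first.
- mat: Round cork mat, 110 mm in diameter, 8 mm thick, lying fixed on the counter between the two shelves. Origin: centre of its underside; its top is 8 mm above.
- bamboo_box: Bystander: small bamboo box with sliding lid, 62 (x) by 50 (y) by 45 mm high, loose, in the rear row of the laden shelf, 95 mm from the canister, at the other gap between jars. Origin: centre of its underside.
- teapot: Bystander: white ceramic teapot with spout and handle, body 112 mm wide, 110 mm tall, loose on the counter beyond the mat. Origin: centre of its underside.
- ladle: Bystander: steel ladle lying loose on the counter beyond a shelf; bowl 80 mm wide, 34 mm high, handle running to its own +y, 280 mm long in all. Origin: under the bowl's centre.
Not all that is in view belongs to the job. What is shaped like the jar_medium but blue or green is not meant.

How it is judged:
By the outcome, as a careful person would: the job done as asked, in the order asked, and still so for the second after the job is handed in, with the robot touching nothing.
It also fails if it takes over 128 s, if anything falls off the work surface, if the arm or the gripper's body presses on something with over 40 N, if the wrist force passes 120 N, or if a joint passes its speed limit or range.

## Working session

There is one attempt and no reset: what is moved stays moved. The work goes in short steps, Python scripts to look and compute and a shell command to move; the robot and the scene stay as the last step left them, time stands still between calls to the robot, and variables do not carry over. Pictures are saved under pics/ and viewed, about 12 in all and at most 16, crops included, and the job is handed in when it is done.

```bash
mkdir -p pics
cat > h.py <<'E'
import numpy as np, cv2
from station import telemetry, grab_frame, arm, regions_of, pinpoint
def save(f,name): cv2.imwrite('pics/'+name, f['pixels'][:,:,::-1])
def ray(f,uv,fish=False):
    R=np.array(f['R']);t=np.array(f['t'])
    x=(uv[0]-f['cx'])/f['fx'];y=(uv[1]-f['cy'])/f['fy']
    if fish:
        r=np.hypot(x,y);s=np.sin(r)/max(r,1e-9);d=np.array([x*s,y*s,np.cos(r)])
    else: d=np.array([x,y,1.])
    d=R.T@d
    return -R.T@t, d/np.linalg.norm(d)
def atz(f,uv,z,fish=False):
    c,d=ray(f,uv,fish); return c+d*(z-c[2])/d[2]
def tri(rs):
    A=sum(np.eye(3)-np.outer(d,d) for c,d in rs); b=sum((np.eye(3)-np.outer(d,d))@c for c,d in rs)
    X=np.linalg.solve(A,b); return X,[np.linalg.norm(np.cross(X-c,d)) for c,d in rs]
def proj(f,X,fish=False):
    p=np.array(f['R'])@np.array(X)+np.array(f['t'])
    if fish:
        th=np.arctan2(np.hypot(p[0],p[1]),p[2]);q=p[:2]/max(np.hypot(p[0],p[1]),1e-9)*th
    else: q=p[:2]/p[2]
    return np.array([f['cx']+f['fx']*q[0],f['cy']+f['fy']*q[1]])
E
python3 - <<'E'
from h import *
np.set_printoptions(precision=4,suppress=True)
F={}
for c in ['scene','top','wrist']:
    F[c]=f=grab_frame(c);save(f,c+'0.png');R=np.array(f['R']);print(c,-R.T@np.array(f['t']),f['fx'],f['cx'],f['cy'],R[2])
for n in ['jar_large','jar_medium','jar_small','canister','shelf_full','shelf_empty','mat','bamboo_box','teapot','ladle']:
    rs={}
    for c in ['scene','top']:
        P=pinpoint(c,n); 
        for p in P[:4]: print(n,c,round(p['p'],2),np.round(p['location'],1), atz(F[c],p['location'],0.05 if ('jar' in n or n in('canister','bamboo_box')) else 0))
        if P: rs[c]=ray(F[c],P[0]['location'])
    if len(rs)==2: print('   TRI',*tri(list(rs.values())))
E
```

```text
scene [1.2215 0.9416 0.8549] 471.8962350182063 322.45898180048243 196.91748310348896 [-0.466  -0.695  -0.5476]
top [ 0.4504 -0.075   1.1763] 362.3067618360211 314.87748404624165 202.97215625772728 [ 0.0786  0.0235 -0.9966]
wrist [0.3314 0.5928 0.3838] 309.70691628693146 322.606535038126 196.6437012255232 [-0.258   0.1049 -0.9604]
jar_large scene 0.65 [322.  173.2] [ 0.4559 -0.2016  0.05  ]
jar_large top 0.59 [359.4 225.6] [ 0.4677 -0.1857  0.05  ]
   TRI [ 0.4675 -0.1845  0.0621] [np.float64(0.00010109926005489095), np.float64(0.0001010992600548616)]
jar_medium scene 0.91 [341.6 159.1] [ 0.3435 -0.2436  0.05  ]
jar_medium scene 0.86 [257.5 158.1] [ 0.5847 -0.4221  0.05  ]
jar_medium scene 0.56 [285.8 153. ] [ 0.4822 -0.3974  0.05  ]
jar_medium top 0.89 [393.  277.2] [ 0.3097 -0.2855  0.05  ]
jar_medium top 0.85 [462.4 202. ] [ 0.5382 -0.5043  0.05  ]
jar_medium top 0.83 [456.7 239.2] [ 0.4239 -0.4826  0.05  ]
jar_medium top 0.81 [428.6 223.1] [ 0.4739 -0.3986  0.05  ]
   TRI [ 0.3063 -0.2923  0.0165] [np.float64(0.0009261134460654757), np.float64(0.0009261134460656982)]
jar_small sce
[... 1100 characters left out ...]
905237)]
mat scene 0.94 [364.5 220.9] [0.4639 0.0416 0.    ]
mat top 0.89 [291.1 231.1] [0.4524 0.0305 0.    ]
   TRI [ 0.4533  0.0308 -0.0109] [np.float64(0.0011434601235549668), np.float64(0.0011434601235548517)]
bamboo_box top 0.56 [375.5 205.9] [ 0.5284 -0.2366  0.05  ]
teapot scene 0.59 [261.4 245.5] [ 0.7802 -0.0332  0.    ]
teapot top 0.65 [306.9 135.5] [ 0.7673 -0.0224  0.    ]
   TRI [ 0.7744 -0.0268  0.0001] [np.float64(0.008195680230222727), np.float64(0.008195680230222597)]
ladle scene 0.56 [327.5 290.3] [ 0.7269  0.2224 -0.    ]
ladle top 0.66 [231.8 148. ] [0.7285 0.227  0.    ]
   TRI [0.7283 0.2257 0.0034] [np.float64(0.0007377644964657282), np.float64(0.0007377644964656959)]
```

View pics/top0.png

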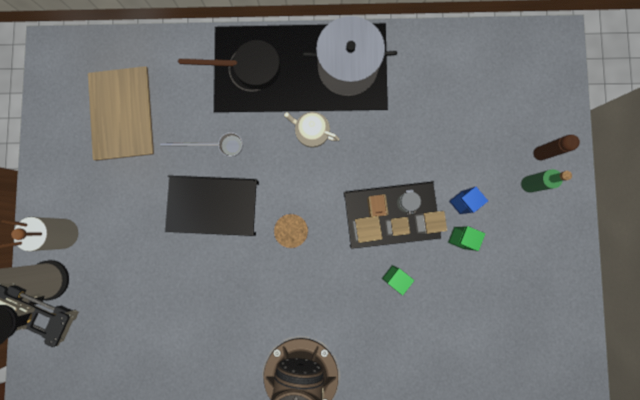

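View pics/scene0.png

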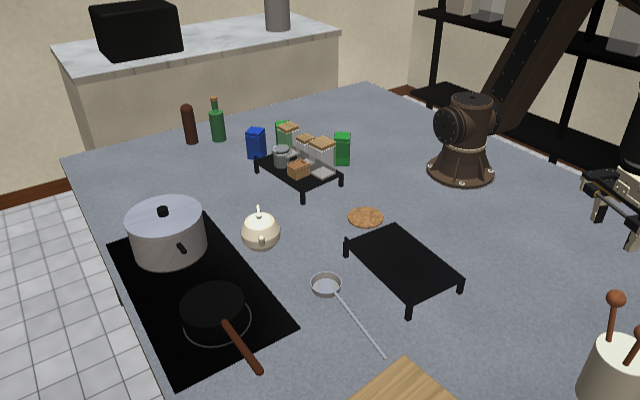

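Top view: the front row, left to right, is large (368,230), small (399,227), medium (433,222). The canister (410,201) sits behind small and medium, and the box (377,205) is behind large and small. So small and medium must move, and the blue and green blocks are decoys. Scene view: the empty shelf is clear. Next I'll get the shelf yaws and the tool yaw.

Run:
```python
from h import *
np.set_printoptions(precision=4,suppress=True)
f=grab_frame('top')
print(telemetry.get_state())
for n in ['shelf_full','shelf_empty']:
    m=regions_of('top',n)[0]['pixels'].astype(np.uint8)
    c=max(cv2.findContours(m,0,1)[0],key=cv2.contourArea)
    P=np.array([atz(f,p[0],0.05)[:2] for p in cv2.convexHull(c)],np.float32)
    r=cv2.minAreaRect(P);print(n,r)
for n in ['jar_large','jar_medium','jar_small','canister','bamboo_box']:
    for x in regions_of('top',n)[:4]: print(n,x['p'],x['bbox'])
```

```text
{'t': 1.2, 'q': array([ 1.4621,  0.3586,  0.0119,  0.    , -1.2241, -0.2881]), 'qd': array([ 0.0005, -0.0001,  0.0005, -0.0011,  0.0007,  0.0003]), 'joint_efforts': array([  0.0007, -58.2385,  29.331 ,   7.0029,   0.0125,  -0.    ]), 'eef_pos': array([0.2609, 0.6225, 0.2266]), 'ee_rot': array([-3.1416, -0.    , -1.9676]), 'force': array([-0.2024,  0.1167,  0.532 ]), 'moment': array([-0.0266, -0.0294,  0.009 ]), 'width': 0.08800424916549723}
shelf_full ((0.5039169788360596, -0.28525593876838684), (0.18262602388858795, 0.27867239713668823), 6.178428649902344)
shelf_empty ((0.5373855829238892, 0.2767566442489624), (0.28818604350090027, 0.18379470705986023), 87.83618927001953)
jar_large 0.63 [353.9, 214.4, 380.8, 242.8]
jar_medium 0.95 [450.3, 185.8, 484.9, 212.1]
jar_medium 0.79 [452.4, 226.4, 483.5, 250.6]
jar_medium 0.68 [380.4, 263.7, 415.2, 293.7]
jar_medium 0.62 [416.4, 210.7, 443.9, 232.0]
jar_small 0.67 [383.1, 219.4, 409.4, 234.4]
canister 0.94 [399.0, 191.9, 416.2, 212.7]
bamboo_box 0.94 [368.1, 194.3, 390.2, 215.0]
bamboo_box 0.59 [281.5, 114.0, 340.1, 144.9]
```

```bash
python3 -m inch '1 3 -3.4 1.5 0 0 -8; 1 6 -6.8 3 0 0 -16; 1 9 -10 4.5 0 0 -24; 1 12 -13.5 6 0 0 -32; 1 15 -17 7.5 0 0 -40; 1 18 -20 9 0 0 -48; 1 21 -23.5 10 0 0 -56; 1 24 -27 10 0 0 -64; 1 25.5 -32 10 0 0 -74; 1 27 -37 10 0 0 -84; 1 28 -42 10 0 0 -92; 1 29 -47 10 0 0 -100'
```

```text
t: 3.05
eef_pos: [0.551, 0.1508, 0.3267]
ee_rot: [3.141, 0.0, 2.566]
force: [0.5, 0.7, 0.4]
width: 0.0874
```

```bash
python3 -m inch '1 0 -4.5 0 0 0 -6; 1 0 -9 0 0 0 -12; 1 -1 -13.5 0 0 0 -18; 1 -2 -18 0 0 0 -24; 1 -3 -22.5 0 0 0 -30; 1 -4.5 -27 0 0 0 -36; 1 -6 -31.5 0 0 0 -42; 1 -7 -36 0 0 0 -48; 1 -8 -39 0 0 0 -51; 1 -8 -39 0 0 0 -51'
cat > look.py <<'E'
from h import *
import sys,pickle
np.set_printoptions(precision=4,suppress=True)
tag=sys.argv[1];f=grab_frame('wrist');save(f,tag+'.png');out={'f':{k:f[k] for k in ('fx','fy','cx','cy','R','t')}}
s=telemetry.get_state();print(s['t'],s['eef_pos'],s['ee_rot'])
for n in sys.argv[2:]:
    out[n]=pinpoint('wrist',n)[:4]
    out[n+'_r']=regions_of('wrist',n)[:4]
    for p in out[n]: print(n,round(p['p'],2),np.round(p['location'],1),atz(f,p['location'],.05,True)[:2])
    for p in out[n+'_r']: print('   r',round(p['p'],2),p['bbox'])
pickle.dump(out,open(tag+'.pkl','wb'))
E
python3 look.py w1 jar_large jar_medium jar_small canister bamboo_box shelf_full
```

```text
t: 4.3
eef_pos: [0.4702, -0.2408, 0.3268]
ee_rot: [3.141, 0.0, 1.672]
force: [0.6, 0.1, -0.8]
width: 0.0874
4.35 [ 0.4706 -0.2399  0.3268] [3.1411 0.0002 1.6739]
jar_large 0.68 [352.5 158.3] [ 0.4612 -0.2003]
   r 0.73 [332.6, 136.0, 393.9, 204.5]
jar_medium 0.94 [296.8  48.5] [ 0.3137 -0.2939]
jar_medium 0.89 [166.1 186.7] [ 0.531  -0.4856]
jar_medium 0.84 [169.4 121.2] [ 0.4274 -0.4795]
jar_medium 0.81 [222.8 160.9] [ 0.4825 -0.3885]
   r 0.93 [114.0, 164.6, 175.7, 224.6]
   r 0.89 [114.4, 97.0, 184.7, 154.0]
   r 0.69 [258.9, 2.7, 324.6, 72.9]
   r 0.58 [168.7, 137.4, 242.2, 197.1]
jar_small 0.61 [287.8 153.4] [ 0.4634 -0.2925]
   r 0.91 [257.3, 137.6, 306.2, 190.7]
canister 0.67 [256.7 199.3] [ 0.5361 -0.334 ]
   r 0.78 [228.0, 183.9, 278.4, 236.9]
bamboo_box 0.89 [319.6 200.2] [ 0.5279 -0.2407]
   r 0.82 [300.1, 181.8, 339.1, 232.2]
   r 0.67 [330.1, 134.2, 394.2, 204.5]
shelf_full 0.63 [289.8 175. ] [ 0.4945 -0.2871]
   r 0.66 [532.3, 168.4, 623.1, 248.7]
   r 0.61 [195.7, 119.6, 388.3, 241.6]
```

```bash
python3 -m inch '1 0 -4 0 0 0 0; 1 0 -8 0 0 0 0; 1 0 -12 0 0 0 0; 1 0 -12 0 0 0 0'
python3 look.py w2 jar_large jar_medium jar_small canister bamboo_box shelf_full
python3 - <<'E'
import cv2,numpy as np
cv2.imwrite('pics/ab.png',cv2.resize(np.vstack([cv2.imread('pics/w1.png')[60:360],cv2.imread('pics/w2.png')[60:360]]),None,fx=1,fy=1))
E
```

```text
t: 5.45
eef_pos: [0.4708, -0.361, 0.3258]
ee_rot: [-3.14, -0.0, 1.673]
force: [-0.0, 1.2, 0.2]
width: 0.0873
5.5 [ 0.4708 -0.3599  0.326 ] [-3.1408 -0.0004  1.674 ]
jar_large 0.66 [433.1 166.8] [ 0.459  -0.1984]
jar_large 0.15 [366.9 180.3] [ 0.4907 -0.2956]
   r 0.64 [412.5, 145.9, 492.5, 214.1]
jar_medium 0.87 [237.9 125. ] [ 0.4285 -0.4878]
jar_medium 0.86 [370.7  56.4] [ 0.3139 -0.3114]
jar_medium 0.61 [303.6 166.1] [ 0.4795 -0.3884]
jar_medium 0.58 [228.5 187.8] [ 0.5226 -0.4981]
   r 0.95 [185.4, 100.5, 254.6, 159.5]
   r 0.87 [266.5, 145.3, 327.4, 208.8]
   r 0.7 [347.8, 13.7, 423.5, 82.2]
   r 0.57 [180.2, 170.1, 247.7, 237.3]
jar_small 0.67 [373.9 164.1] [ 0.4659 -0.2887]
   r 0.68 [355.8, 146.6, 411.9, 199.9]
canister 0.82 [339.  207.1] [ 0.5353 -0.3312]
   r 0.72 [318.8, 193.5, 361.6, 247.1]
   r 0.69 [506.5, 149.5, 551.9, 201.8]
bamboo_box 0.82 [399.3 207.3] [ 0.5265 -0.2404]
   r 0.67 [385.4, 192.3, 426.5, 243.1]
shelf_full 0.67 [368.4 181.5] [ 0.4922 -0.2932]
```

View pics/ab.png

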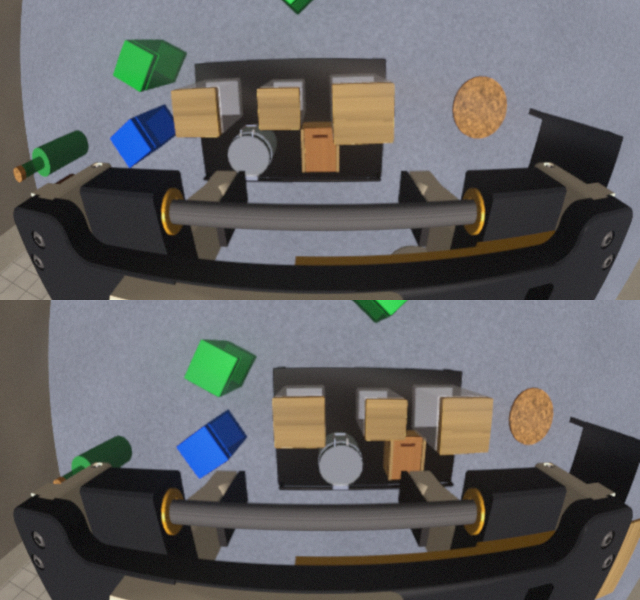

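The wrist views show bamboo lids in both pictures: medium on the left, small in the middle, large on the right. The canister is behind the gap between medium and small, with its clasp toward the robot. I'll fit lid models to both views for pose and height.

```bash
cat > fit.py <<'E'
from h import *
import pickle
from scipy.optimize import minimize
S={'jar_large':(.066,.122),'jar_medium':(.057,.113),'jar_small':(.048,.104)}
def lidmask(img,seed,r=70):
    hsv=cv2.cvtColor(img,cv2.COLOR_BGR2HSV)
    m=cv2.inRange(hsv,(12,60,110),(25,200,255));m=cv2.morphologyEx(m,cv2.MORPH_OPEN,np.ones((3,3)))
    n,l,st,ce=cv2.connectedComponentsWithStats(m)
    c=[i for i in range(1,n) if st[i,4]>400]
    i=min(c,key=lambda i:np.hypot(*(ce[i]-seed)))
    return (l==i).astype(np.uint8),ce[i],st[i,4]
def render(f,p,s,th,k=4):
    x,y,yaw,z=p;c,sn=np.cos(yaw),np.sin(yaw);P=[]
    for zz in (z,z-th):
        for a,b in((-1,-1),(1,-1),(1,1),(-1,1)):
            a*=s/2;b*=s/2;P.append(proj(f,[x+c*a-sn*b,y+sn*a+c*b,zz],True))
    m=np.zeros((400*k,640*k),np.uint8)
    h=cv2.convexHull(((np.array(P)+.5)*k-.5).astype(np.float32)).round().astype(np.int32);cv2.fillConvexPoly(m,h,1)
    return cv2.resize(m.astype(np.float32),(640,400),interpolation=cv2.INTER_AREA)
def fit(views,name,x0,yaw0=.108,zt=None):
    s,h=S[name];zt=zt or .05+h;ms=[]
    for tag in views:
        f=pickle.load(open(tag+'.pkl','rb'))['f'];seed=proj(f,[*x0,zt],True)
        m,c,a=lidmask(cv2.imread(f'pics/{tag}.png'),seed);ms.append((f,m));print(name,tag,'seed',seed.round(),'got',c.round(),a)
    def cost(p,th=.012):
        return sum(np.abs(render(f,[p[0]/100,p[1]/100,p[2]/10,p[3]/100],s,th)-m).sum()/m.sum() for f,m in ms)
    r=min((minimize(cost,[x0[0]*100,x0[1]*100,yaw0*10,(zt+dz)*100],method='Nelder-Mead',options=dict(initial_simplex=np.array([x0[0]*100,x0[1]*100,yaw0*10,(zt+dz)*100])+np.vstack([np.zeros(4),np.diag([1,1,1,1.])]))) for dz in(0,-.01)),key=lambda r:r.fun)
    print('  x,y,yaw deg,ztop',(r.x/[100,100,10,100]*[1,1,57.3,1]).round(4),'cost',round(r.fun,3));return r
E
python3 - <<'E'
from fit import *
np.set_printoptions(suppress=True)
for n,x in (('jar_large',(.462,-.19)),('jar_small',(.465,-.285)),('jar_medium',(.478,-.385))): fit(['w1','w2'],n,x)
a,b=[pickle.load(open(t+'.pkl','rb')) for t in('w1','w2')]
for n in ['canister','bamboo_box','jar_small']: print(n,*tri([ray(v['f'],v[n][0]['location'],True) for v in (a,b)]))
E
```

```text
jar_large w1 seed [373. 179.] got [350. 184.] 5319
jar_large w2 seed [474. 191.] got [465. 185.] 2836
  x,y,yaw deg,ztop [ 0.4592 -0.1986  8.1456  0.1664] cost 0.427
jar_small w1 seed [284. 169.] got [279. 168.] 1794
jar_small w2 seed [392. 180.] got [394. 194.] 3007
  x,y,yaw deg,ztop [ 0.4664 -0.2914  7.2038  0.15  ] cost 0.518
jar_medium w1 seed [195. 174.] got [195. 172.] 2166
jar_medium w2 seed [300. 184.] got [299. 182.] 2693
  x,y,yaw deg,ztop [ 0.478  -0.3878  6.7598  0.1594] cost 0.168
canister [ 0.53247772 -0.33203194  0.06007471] [np.float64(0.0003889490498812618), np.float64(0.00038894904988102746)]
bamboo_box [ 0.52681719 -0.24068973  0.05123649] [np.float64(0.0006404852526262272), np.float64(0.0006404852526261497)]
jar_small [ 0.46262068 -0.2911934   0.06322607] [np.float64(0.0012131574425262683), np.float64(0.001213157442526111)]
```

```bash
python3 -m inch '0.85 0.7 -2.8 -4 0 0 0.6; 0.85 0.7 -2.8 -8 0 0 0.6; 0.85 0.7 -2.8 -11 0 0 0.6; 0.85 0.7 -2.8 -12 0 0 0.6; 0.85 0.7 -2.8 -12 0 0 0.6'; python3 look.py w3 jar_medium jar_small
```

```text
t: 6.72
eef_pos: [0.4783, -0.3868, 0.2071]
ee_rot: [3.141, 0.0, 1.687]
force: [0.2, -0.2, 0.6]
width: 0.074
6.775 [ 0.4787 -0.387   0.208 ] [3.1402 0.0013 1.6872]
jar_medium 0.86 [319.4 180.8] [ 0.4787 -0.3912]
jar_medium 0.84 [413.8  41.7] [ 0.3197 -0.3121]
jar_medium 0.65 [232.7 123.3] [ 0.4276 -0.4878]
jar_medium 0.61 [221.2 209.9] [ 0.5239 -0.4964]
   r 0.81 [158.8, 86.0, 255.2, 172.7]
   r 0.81 [383.4, 0.0, 488.0, 71.2]
   r 0.77 [280.5, 153.0, 365.6, 249.9]
   r 0.63 [160.7, 182.1, 245.1, 257.8]
jar_small 0.56 [413.9 180.3] [ 0.4658 -0.2906]
   r 0.83 [391.7, 156.5, 482.3, 237.7]
```

View pics/w3.png

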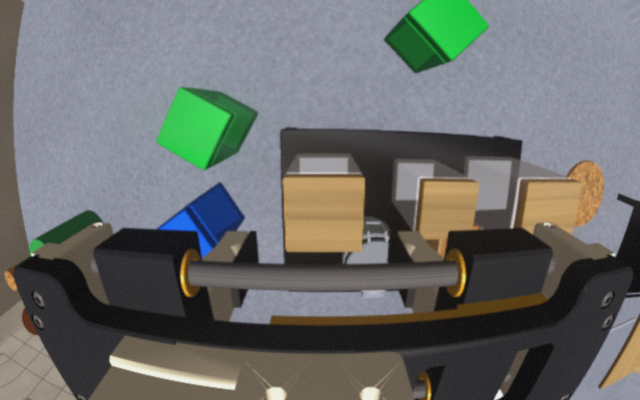

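Medium lid centred at column 324, between the fingers (245 and 405), and clear of small's lid. I'll descend and grip.

```bash
python3 -m inch '0.85 0 -0.15 -3 0 0 0; 0.85 0 -0.15 -6 0 0 0; 0.85 0 -0.15 -8.5 0 0 0; 0.85 0 -0.15 -9.7 0 0 0; 0.85 0 -0.15 -9.7 0 0 0; 0.7 0 -0.15 -9.7 0 0 0; 0.6 0 -0.15 -9.7 0 0 0; 0.5 0 -0.15 -9.7 0 0 0; 0.5 0 -0.15 -9.7 0 0 0; 0.5 0 -0.15 -9.7 0 0 0' 20
```

```text
t: 8.22
eef_pos: [0.4792, -0.3885, 0.1123]
ee_rot: [3.138, 0.002, 1.687]
force: [-0.6, 2.2, 6.2]
width: 0.0571
```

```bash
python3 -m inch '0.5 0 0 1 0 0 0; 0.5 0 0 3 0 0 0; 0.5 0 0 6 0 0 0; 0.5 0 0 10 0 0 0; 0.5 0 0 14 0 0 0; 0.5 0 0 17 0 0 0; 0.5 1 2 19 0 0 0; 0.5 2 6 19 0 0 -1; 0.5 3 11 19 0 0 -2; 0.5 4 16 19 0 0 -3; 0.5 5 21 19 0 0 -4; 0.5 6 26 19 0 0 -5'
```

```text
t: 9.72
eef_pos: [0.539, -0.127, 0.3026]
ee_rot: [3.138, 0.002, 1.599]
force: [0.7, 0.7, -1.7]
width: 0.0568
```

```bash
python3 -m inch '0.5 0 5 0 0 0 0; 0.5 0 10 0 0 0 0; 0.5 0 15 0 0 0 -1; 0.5 0 20 0 0 0 -2; 0.5 0 25 0 0 0 -3; 0.5 0 30 0 0 0 -4; 0.5 -1 35 0 0 0 -4; 0.5 -2 40 0 0 0 -4; 0.5 -2 44 0 0 0 -4; 0.5 -2 45 0 0 0 -4; 0.5 -2 45 0 0 0 -4'; python3 look.py w4 shelf_empty jar_medium
```

```text
t: 11.1
eef_pos: [0.5188, 0.3231, 0.3023]
ee_rot: [3.139, 0.003, 1.53]
force: [-0.3, -1.1, -2.2]
width: 0.0571
11.15 [0.5189 0.3224 0.3025] [3.1383 0.0027 1.5295]
shelf_empty 0.75 [300.5 171.3] [0.5275 0.2911]
   r 0.63 [196.4, 112.4, 395.8, 242.2]
   r 0.63 [15.1, 172.0, 45.5, 212.9]
jar_medium 0.87 [322.5 207.2] [0.5797 0.3187]
jar_medium 0.64 [25.  85.5] [ 0.3212 -0.2395]
   r 0.96 [0.0, 64.7, 36.5, 104.2]
   r 0.8 [248.9, 168.6, 396.2, 317.0]
```

View pics/w4.png

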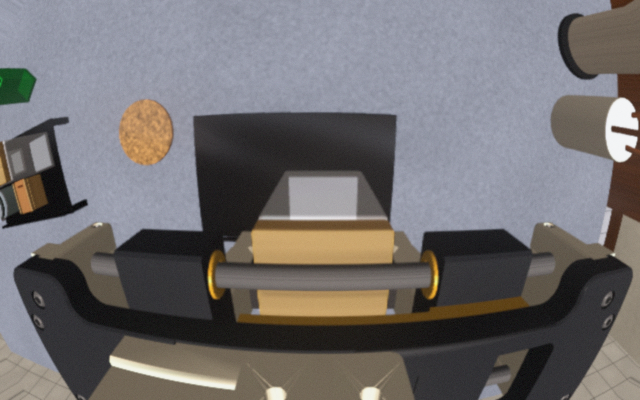

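Jar held upright, shelf clear. I'll measure the board from its front corners at (194,116) and (396,114).

Run:
```python
from h import *;import pickle
np.set_printoptions(precision=4,suppress=True)
f=pickle.load(open('w4.pkl','rb'))['f']
for z in(.04,.05,.06):
    a,b=[atz(f,p,z,True) for p in((194.5,116),(396.5,114))];print(z,a[:2],b[:2],np.linalg.norm(a-b),np.degrees(np.arctan2(-(b-a)[0],(b-a)[1])))
t=grab_frame('top')
print(telemetry.get_state()['eef_pos'])
print(tri([ray(f,(194.5,116),True),ray(t,(256,235))]))
print([atz(t,p,.05)[:2] for p in((167,177),(257,183),(256,235),(166,231))])
```

```text
0.04 [0.4407 0.142 ] [0.4538 0.4248] 0.2831341572769224 -2.659082730723222
0.05 [0.4408 0.1464] [0.4536 0.4225] 0.2763957884952257 -2.6590827307232288
0.06 [0.4408 0.1508] [0.4534 0.4201] 0.26965741971352897 -2.6590827307232363
[0.5192 0.3221 0.303 ]
(array([0.4407, 0.1387, 0.0325]), [np.float64(9.096304624542058e-05), np.float64(9.096304624540065e-05)])
[array([0.626 , 0.4197]), array([0.6039, 0.1332]), array([0.441 , 0.1354]), array([0.4554, 0.4185])]
```

```bash
python3 -m inch '0.5 0 2.3 -4 0 0 0; 0.5 0 2.3 -8 0 0 0; 0.5 0 2.3 -12 0 0 0; 0.5 0 2.3 -15 0 0 0; 0.5 0 2.3 -17 0 0 0; 0.5 0 2.3 -18 0 0 0; 0.5 0 2.3 -18.5 0 0 0; 0.5 0 2.3 -18.8 0 0 0; 0.5 0 2.3 -18.9 0 0 0; 0.5 0 2.3 -18.9 0 0 0'
```

```text
t: 12.65
eef_pos: [0.5194, 0.3452, 0.1145]
ee_rot: [3.137, 0.001, 1.528]
force: [0.1, -0.7, -2.5]
width: 0.0573
```

```bash
python3 -m inch '0.5 0 0 -0.1 0 0 0; 0.5 0 0 -0.2 0 0 0; 0.5 0 0 -0.25 0 0 0; 0.5 0 0 -0.25 0 0 0'
```

```text
t: 13.15
eef_pos: [0.5195, 0.3452, 0.1123]
ee_rot: [3.137, 0.001, 1.528]
force: [-0.4, -0.4, 1.9]
width: 0.0569
```

```bash
python3 -m inch '0.65 0 0 0 0 0 0; 0.75 0 0 0 0 0 0; 0.85 0 0 0 0 0 0; 0.85 0 0 2 0 0 0; 0.85 0 0 6 0 0 0; 0.85 0 0 10 0 0 0; 0.85 0 -2 14 0 0 0; 0.85 1 -6 17 0 0 0; 0.85 2 -11 18 0 0 1; 0.85 2 -16 18 0 0 2; 0.85 2 -22 18 0 0 3; 0.85 2 -28 18 0 0 4'
```

```text
t: 14.65
eef_pos: [0.5393, 0.0636, 0.2926]
ee_rot: [3.136, 0.001, 1.6]
force: [1.0, 1.0, -0.3]
width: 0.0745
```

```bash
python3 -m inch '0.75 0 -5 0 0 0 1; 0.75 0 -10 0 0 0 2; 0.75 -1 -15 0 0 0 3; 0.75 -3 -20 0 0 0 4; 0.75 -5 -25 0 0 0 5; 0.75 -6.5 -30 -2 0 0 5; 0.75 -7 -33 -5 0 0 5; 0.75 -7.3 -35.5 -8 0 0 5; 0.75 -7.3 -35.7 -9 0 0 5; 0.75 -7.3 -35.7 -9 0 0 5'; python3 look.py w5 jar_small jar_large canister
```

```text
t: 15.9
eef_pos: [0.4661, -0.2933, 0.2023]
ee_rot: [3.137, 0.001, 1.686]
force: [-0.1, -0.7, -0.2]
width: 0.0658
15.95 [ 0.4667 -0.2932  0.2032] [3.1356 0.0013 1.6871]
jar_small 0.56 [327.  181.2] [ 0.4655 -0.2899]
   r 0.91 [291.9, 160.3, 361.6, 244.3]
jar_large 0.81 [411.7 183.8] [ 0.4575 -0.2003]
   r 0.82 [381.8, 153.6, 499.7, 254.4]
canister 0.61 [281.6 242. ] [ 0.5398 -0.3315]
canister 0.24 [367.7 239.6] [ 0.5258 -0.2374]
   r 0.98 [261.2, 214.7, 307.7, 300.8]
```

View pics/w5.png

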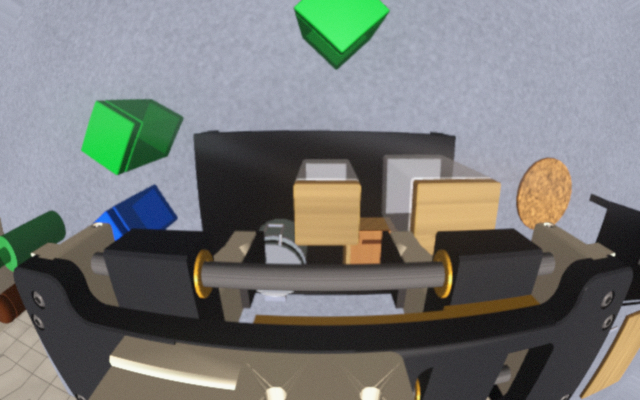

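Small's lid is at columns 294–360 and the finger midpoint is about 324, so I'll shift +1.7 mm in y. I'm narrowing the opening to stay clear of large (left edge about 382 at its base).

```bash
python3 -m inch '0.68 0 0.17 -2 0 0 0; 0.68 0 0.17 -4 0 0 0; 0.68 0 0.17 -6 0 0 0; 0.68 0 0.17 -8 0 0 0; 0.68 0 0.17 -8.6 0 0 0; 0.68 0 0.17 -8.6 0 0 0; 0.6 0 0.17 -8.6 0 0 0; 0.5 0 0.17 -8.6 0 0 0; 0.4 0 0.17 -8.6 0 0 0; 0.4 0 0.17 -8.6 0 0 0; 0.4 0 0.17 -8.6 0 0 0' 20
```

```text
t: 17.62
eef_pos: [0.4672, -0.2914, 0.1181]
ee_rot: [3.134, 0.002, 1.688]
force: [-1.3, 2.8, 6.6]
width: 0.0478
```

```bash
python3 -m inch '0.4 0 0 1 0 0 0; 0.4 0 0 3 0 0 0; 0.4 0 0 6 0 0 0; 0.4 0 0 10 0 0 0; 0.4 0 0 14 0 0 0; 0.4 0 0 17 0 0 0; 0.4 1 2 19 0 0 0; 0.4 3 6 19 0 0 -1; 0.4 5 11 19 0 0 -2; 0.4 6 16 19 0 0 -3; 0.4 7 21 19 0 0 -4; 0.4 7 26 19 0 0 -5'
```

```text
t: 19.12
eef_pos: [0.5372, -0.0298, 0.308]
ee_rot: [3.134, 0.002, 1.6]
force: [1.1, 0.1, -1.6]
width: 0.0479
```

```bash
python3 -m inch '0.4 0 5 0 0 0 -1; 0.4 0 10 0 0 0 -2; 0.4 0 15 0 0 0 -3; 0.4 -1 20 -1 0 0 -4; 0.4 -1.5 24 -4 0 0 -4; 0.4 -1.7 26 -8 0 0 -4; 0.4 -1.7 26.6 -12 0 0 -4; 0.4 -1.7 26.6 -16 0 0 -4; 0.4 -1.7 26.6 -18 0 0 -4; 0.4 -1.7 26.6 -18.7 0 0 -4; 0.4 -1.7 26.6 -18.8 0 0 -4; 0.4 -1.7 26.6 -18.8 0 0 -4'
```

```text
t: 20.62
eef_pos: [0.5207, 0.2365, 0.1211]
ee_rot: [3.133, 0.001, 1.53]
force: [0.6, 1.0, -1.2]
width: 0.0477
```

```bash
python3 -m inch '0.4 0 0 -0.15 0 0 0; 0.4 0 0 -0.25 0 0 0; 0.4 0 0 -0.33 0 0 0; 0.4 0 0 -0.33 0 0 0'
```

```text
t: 21.12
eef_pos: [0.5209, 0.2367, 0.1182]
ee_rot: [3.133, 0.001, 1.53]
force: [-0.3, -0.9, 1.5]
width: 0.0477
```

```bash
python3 -m inch '0.55 0 0 0 0 0 0; 0.65 0 0 0 0 0 0; 0.68 0 0 0 0 0 0; 0.68 0 0 2 0 0 0; 0.68 0 0 6 0 0 0; 0.7 0 0 10 0 0 0; 0.8 0 -2 14 0 0 0; 0.9 1 -6 17 0 0 0; 0.9 2 -11 17 0 0 1; 0.9 2 -16 17 0 0 2; 0.9 2 -22 17 0 0 3; 0.9 2 -28 17 0 0 4'
```

```text
t: 22.62
eef_pos: [0.5407, -0.045, 0.2885]
ee_rot: [3.132, 0.001, 1.601]
force: [0.9, -0.4, 0.8]
width: 0.0784
```

```bash
python3 -m inch '0.9 0 -6 0 0 0 1; 0.9 0 -12 0 0 0 2; 0.9 -0.5 -18 0 0 0 3; 0.9 -1 -23 0 0 0 4; 0.9 -1 -26.5 -2 0 0 5; 0.9 -1 -28.5 -5 0 0 5; 0.9 -1 -29 -7 0 0 5; 0.9 -1 -29 -7 0 0 5'; python3 look.py w6 jar_large canister bamboo_box
python3 - <<'E'
from h import *;import pickle
a=pickle.load(open('w6.pkl','rb'))
for t in('w1','w2'):
    b=pickle.load(open(t+'.pkl','rb'));print(tri([ray(v['f'],v['canister'][0]['location'],True) for v in (a,b)]))
E
```

```text
t: 23.62
eef_pos: [0.5296, -0.3351, 0.2166]
ee_rot: [3.135, -0.001, 1.687]
force: [0.4, -0.3, 0.5]
width: 0.0788
23.675 [ 0.5305 -0.3351  0.2182] [3.1333 0.0003 1.6882]
jar_large 0.84 [454.4 130.9] [ 0.4581 -0.1976]
jar_large 0.37 [632.1 215.9] [0.5221 0.2091]
   r 0.85 [425.9, 100.1, 545.8, 188.2]
canister 0.83 [323.1 185.1] [ 0.5375 -0.3345]
   r 0.91 [295.7, 159.6, 359.8, 236.0]
bamboo_box 0.58 [409.7 184.5] [ 0.5253 -0.2393]
   r 0.6 [385.5, 160.2, 448.2, 231.3]
(array([ 0.53785869, -0.33458878,  0.04644931]), [np.float64(0.0005853477932110413), np.float64(0.0005853477932111369)])
(array([ 0.53406559, -0.3333275 ,  0.05819704]), [np.float64(0.0019880832415492384), np.float64(0.001988083241549302)])
```

View pics/w6.png

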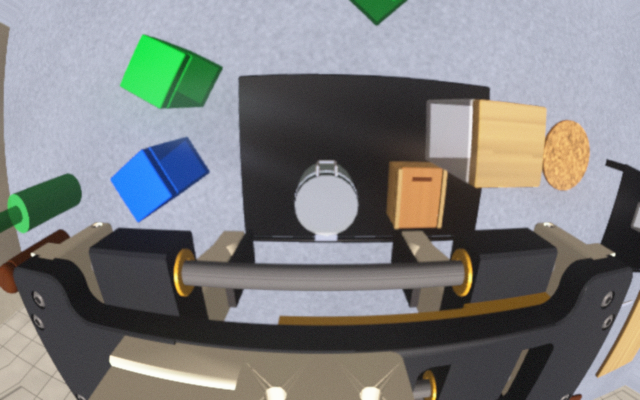

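Canister lid centred at about (326.5,201). The box starts at column 388 and the shelf is otherwise free around the canister. I'll work out the lid centre at lid height.

Run:
```python
from h import *;import pickle
f=pickle.load(open('w6.pkl','rb'))['f']
for z in (.05,.06,.122):print(z,atz(f,(326.5,201),z,True))
m=cv2.inRange(cv2.cvtColor(cv2.imread('pics/w6.png'),cv2.COLOR_BGR2HSV),(85,5,120),(125,60,200))[165:235,285:365]
print(proj(f,[.5375,-.3340,.122],True),proj(f,[.5375,-.3340,.05],True), proj(f,[.5295,-.3351,.1],True))
```

```text
0.05 [ 0.55496927 -0.32872441  0.05      ]
0.06 [ 0.55188262 -0.32921422  0.06      ]
0.122 [ 0.53274538 -0.33225108  0.122     ]
[323.80751168 206.02929516] [323.59514864 185.12509771] [323.56772967 190.15699432]
```

```bash
python3 -m inch '0.8 0.7 0.18 -3 0 0 0; 0.8 0.7 0.18 -6 0 0 0; 0.8 0.7 0.18 -9 0 0 0; 0.8 0.7 0.18 -12 0 0 0; 0.8 0.7 0.18 -14 0 0 0; 0.8 0.7 0.18 -14.7 0 0 0; 0.8 0.7 0.18 -14.7 0 0 0; 0.7 0.7 0.18 -14.7 0 0 0; 0.6 0.7 0.18 -14.7 0 0 0; 0.55 0.7 0.18 -14.7 0 0 0; 0.55 0.7 0.18 -14.7 0 0 0' 25
```

```text
t: 25.35
eef_pos: [0.5388, -0.3329, 0.0736]
ee_rot: [3.129, 0.002, 1.689]
force: [-0.2, 3.2, 6.9]
width: 0.0572
```

```bash
python3 -m inch '0.55 0 0 1 0 0 0; 0.55 0 0 3 0 0 0; 0.55 0 0 6 0 0 0; 0.55 0 0 10 0 0 0; 0.55 0 0 14 0 0 0; 0.55 0 0 17 0 0 0; 0.55 0 2 18 0 0 0; 0.55 -1 6 18 0 0 0; 0.55 -2 11 18 0 0 0; 0.55 -3 16 18 0 0 0; 0.55 -4 21 18 0 0 0; 0.55 -5 25 18 0 0 0'; python3 look.py w7 mat canister
python3 - <<'E'
from h import *;import pickle
np.set_printoptions(precision=4,suppress=True)
rs=[]
for t in('w1','w2','w4','w5','w7'):
    f=pickle.load(open(t+'.pkl','rb'))['f'];im=cv2.imread(f'pics/{t}.png')
    s=proj(f,[.453,.031,.008],True)
    m=cv2.inRange(cv2.cvtColor(im,cv2.COLOR_BGR2HSV),(8,90,80),(22,255,255))
    n,l,st,ce=cv2.connectedComponentsWithStats(cv2.morphologyEx(m,cv2.MORPH_CLOSE,np.ones((3,3))))
    i=max((i for i in range(1,n) if np.hypot(*(ce[i]-s))<40),key=lambda i:st[i,4],default=None)
    if i is None: print(t,'none',s);continue
    c=cv2.findContours((l==i).astype(np.uint8),0,1)[0][0]
    P=np.array([atz(f,p[0],.008,True)[:2] for p in c],np.float32);e=cv2.fitEllipse(P)
    print(t,s,st[i],e);rs.append(ray(f,proj(f,[*e[0],.008],True),True))
print(tri(rs))
E
```

```text
t: 26.85
eef_pos: [0.4872, -0.0807, 0.2528]
ee_rot: [3.13, 0.001, 1.69]
force: [0.8, 0.1, -2.9]
width: 0.0577
26.9 [ 0.4862 -0.0779  0.253 ] [ 3.1298 -0.0004  1.6903]
mat 0.56 [409.3 151.8] [0.4515 0.0185]
mat 0.34 [536.5 224.5] [0.5247 0.2464]
   r 0.91 [365.9, 111.3, 443.7, 190.4]
canister 0.88 [324.1 228.7] [ 0.5615 -0.0713]
canister 0.57 [406.4 154.2] [0.4549 0.0154]
canister 0.39 [533.6 222.2] [0.5216 0.2388]
   r 0.58 [263.1, 188.6, 386.5, 313.5]
w1 [482.2357 166.6672] [ 453  137   54   61 2574] ((0.4548075199127197, 0.027844926342368126), (0.10598205029964447, 0.10691656172275543), 151.02590942382812)
w2 [533.6352 175.6856] [ 509  148   44   57 1911] ((0.45458221435546875, 0.02677024155855179), (0.1061360090970993, 0.1075921282172203), 169.67274475097656)
w4 [143.7477 130.7315] [ 119  100   54   65 2713] ((0.45557281374931335, 0.031585339456796646), (0.10612675547599792, 0.10762149095535278), 15.24152946472168)
w5 [547.7638 193.88  ] [ 517  158   54   71 2906] ((0.45285069942474365, 0.02619316801428795), (0.10233667492866516, 0.10923174768686295), 6.795706748962402)
w7 [409.5593 149.5124] [ 369  111   77   79 4745] ((0.4549607038497925, 0.029083099216222763), (0.10648596286773682, 0.10683424770832062), 109.58000183105469)
(array([0.4549, 0.0297, 0.0046]), [np.float64(0.0002931174362070025), np.float64(0.00011820138557888053), np.float64(0.0007751450572199136), np.float64(0.0014753230998732821), np.float64(0.0005173132023696324)])
```

View pics/w7.png

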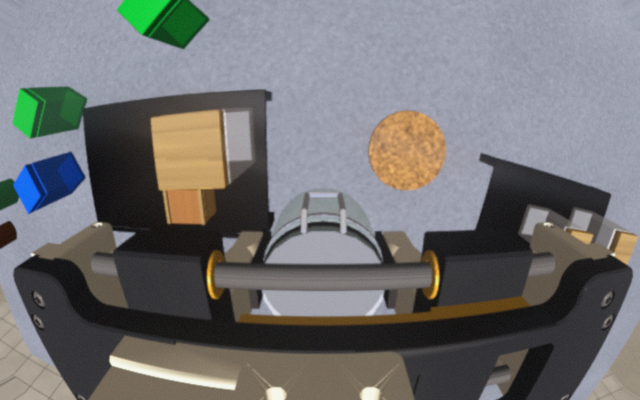

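Canister held, with its clasp toward the camera and its lid spanning columns 262–383. Mat centred at (407,150), and the fits over several views give (0.455, 0.029). Next, the canister's in-hand offset.

Run:
```python
from h import *;import pickle
f=pickle.load(open('w7.pkl','rb'))['f']
print(atz(f,(324.1,228.7),.2295,True)-[.4868,-.0790,0])
X=[.4868,-.0790]
for dx in(-.008,-.004,0,.004):
  # lid silhouette: leftmost/rightmost and front row of rim at z=.2295+.07
  P=np.array([proj(f,[X[0]+dx+.029*np.cos(a),X[1]+.029*np.sin(a),.2295+.066],True) for a in np.linspace(0,6.28,60)])
  B=np.array([proj(f,[X[0]+dx+.029*np.cos(a),X[1]+.029*np.sin(a),.2295],True) for a in np.linspace(0,6.28,60)])
  print(dx,P.min(0),P.max(0),'base front row',B.min(0))
```

```text
[-1.08957663e-05 -1.67392158e-03  2.29500000e-01]
-0.008 [263.04070374 207.366602  ] [397.52590761 323.25853228] base front row [281.94821703 171.63110692]
-0.004 [262.73144256 216.88024265] [395.53689055 329.40923634] base front row [281.47412895 178.10666553]
0 [262.45446396 226.17992305] [393.56321141 335.35146545] base front row [281.016514   184.51862971]
0.004 [262.2076786  235.25630227] [391.60816468 341.09135121] base front row [280.57511183 190.86243345]
```

```bash
python3 -m inch '0.55 -1.5 4 0 0 0 0; 0.55 -2.5 8 -1 0 0 0; 0.55 -3.2 10.7 -4 0 0 0; 0.55 -3.2 10.7 -8 0 0 0; 0.55 -3.2 10.7 -12 0 0 0; 0.55 -3.2 10.7 -16 0 0 0; 0.55 -3.2 10.7 -19 0 0 0; 0.55 -3.2 10.7 -21 0 0 0; 0.55 -3.2 10.7 -21.5 0 0 0; 0.55 -3.2 10.7 -21.7 0 0 0; 0.55 -3.2 10.7 -21.7 0 0 0'
```

```text
t: 28.48
eef_pos: [0.4568, 0.0246, 0.0369]
ee_rot: [3.129, 0.001, 1.69]
force: [0.3, 0.1, -3.7]
width: 0.0577
```

```bash
python3 -m inch '0.55 -0.2 0.45 0 0 0 0; 0.55 -0.2 0.45 -0.2 0 0 0; 0.55 -0.2 0.45 -0.35 0 0 0; 0.55 -0.2 0.45 -0.45 0 0 0; 0.55 -0.2 0.45 -0.5 0 0 0; 0.55 -0.2 0.45 -0.5 0 0 0'
```

```text
t: 29.22
eef_pos: [0.4548, 0.029, 0.0318]
ee_rot: [3.129, 0.001, 1.69]
force: [0.7, 0.8, -2.7]
width: 0.0576
```

```bash
python3 -m inch '0.55 0 0 -0.08 0 0 0; 0.55 0 0 -0.13 0 0 0; 0.55 0 0 -0.13 0 0 0'
```

```text
t: 29.6
eef_pos: [0.4549, 0.029, 0.0315]
ee_rot: [3.128, 0.002, 1.691]
force: [-5.9, 1.0, 13.4]
width: 0.0575
```

```bash
python3 -m inch '0.55 0 0 0 0 0 0; 0.7 0 0 0 0 0 0; 0.8 0 0 0 0 0 0; 0.85 0 0 0 0 0 0; 0.85 0 0 2 0 0 0; 0.85 0 0 6 0 0 0; 0.85 0 0 11 0 0 0; 0.85 0 0 16 0 0 0; 0.85 1 4 20 0 0 -1; 0.85 2 8 23 0 0 -2; 0.85 2 12 23 0 0 -3; 0.85 2 12 23 0 0 -3'; python3 look.py w8 jar_small jar_medium canister mat
```

```text
t: 31.1
eef_pos: [0.475, 0.1511, 0.2615]
ee_rot: [3.128, 0.001, 1.64]
force: [-0.2, -1.5, 0.4]
width: 0.0744
31.15 [0.4747 0.1499 0.2612] [3.1289 0.0018 1.6402]
   r 0.82 [369.4, 190.6, 435.1, 259.4]
jar_medium 0.94 [463.5 213.8] [0.5217 0.3454]
jar_medium 0.81 [ 16.  184.6] [ 0.5281 -0.4274]
jar_medium 0.71 [66.9 54. ] [ 0.3128 -0.2501]
jar_medium 0.3 [234.8 141.6] [0.4482 0.0401]
   r 0.79 [442.0, 187.4, 531.5, 232.9]
   r 0.65 [3.0, 170.8, 19.1, 206.8]
   r 0.57 [5.2, 28.3, 80.9, 78.3]
canister 0.76 [234. 139.] [0.445 0.039]
   r 0.6 [198.3, 116.7, 254.7, 177.8]
mat 0.97 [237.9 142.9] [0.4497 0.0442]
   r 0.83 [198.5, 104.3, 275.0, 181.4]
```

View pics/w8.png

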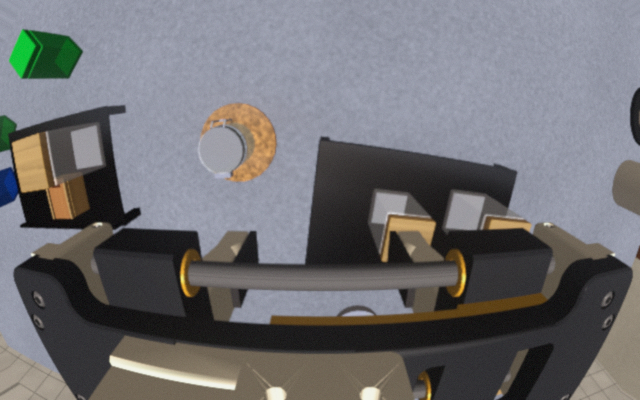

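The canister stands upright on the mat and both jars stand on the side shelf. I'll check how well it is centred.

Run:
```python
from h import *;import pickle
w=pickle.load(open('w8.pkl','rb'));f=w['f']
print('wrist can',atz(f,w['canister'][0]['location'],.008,True),'mat',atz(f,w['mat'][0]['location'],0,True))
P=np.array([proj(f,[.4549+.027*np.cos(a),.0290+.027*np.sin(a),.080],True) for a in np.linspace(0,6.28,90)])
print('lid predicted if centred',P.min(0),P.max(0))
for c in('top','scene'):
    g=grab_frame(c);a=pinpoint(c,'canister');b=pinpoint(c,'mat')
    for p in a[:2]: print(c,'can',p['p'],atz(g,p['location'],.008)[:2])
    for p in b[:1]: print(c,'mat',p['p'],atz(g,p['location'],0)[:2])
    save(g,c+'8.png')
c=cv2.imread('pics/w8.png')[90:200,180:300];d=cv2.imread('pics/top8.png')[205:257,262:322];d2=cv2.imread('pics/scene8.png')[180:250,330:400]
cv2.imwrite('pics/c8.png',np.hstack([cv2.resize(x,(266,266),interpolation=cv2.INTER_CUBIC) for x in(c,d,d2)]))
```

```text
wrist can [0.45029484 0.02689744 0.008     ] mat [0.45657467 0.03040156 0.        ]
lid predicted if centred [197.05727074 126.81095156] [240.79121519 173.22687164]
top can 0.72 [0.45174286 0.03562937]
top mat 0.6 [0.45364882 0.03020996]
scene can 0.56 [0.45755417 0.03462108]
scene mat 0.96 [0.46273753 0.0302994 ]
```

View pics/c8.png

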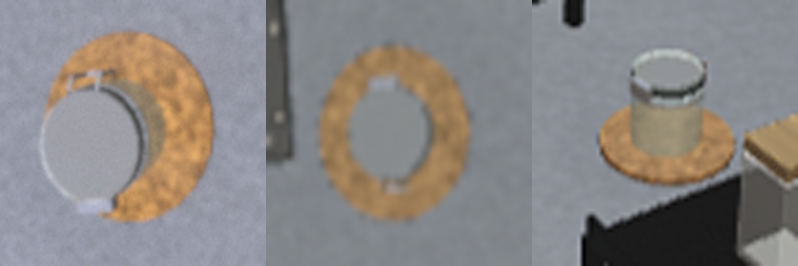

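The canister is within a few mm of the mat centre in all three views. Next, the small jar.

```bash
python3 -m inch '0.7 1.5 3 0 0 0 -2; 0.68 3 6 0 0 0 -4; 0.68 4.6 8.6 0 0 0 -6.3; 0.68 4.6 8.6 -2 0 0 -6.3; 0.68 4.6 8.6 -4 0 0 -6.3; 0.68 4.6 8.6 -4 0 0 -6.3'
```

```text
t: 32.6
eef_pos: [0.5202, 0.2344, 0.22]
ee_rot: [3.131, 0.004, 1.528]
force: [-0.7, 0.0, 0.5]
width: 0.0595
```

```bash
python3 -m inch '0.68 0.07 0.23 -1 0 0 0; 0.68 0.07 0.23 -4 0 0 0; 0.68 0.07 0.23 -7 0 0 0; 0.68 0.07 0.23 -9.5 0 0 0; 0.68 0.07 0.23 -10.2 0 0 0; 0.68 0.07 0.23 -10.2 0 0 0; 0.6 0.07 0.23 -10.2 0 0 0; 0.5 0.07 0.23 -10.2 0 0 0; 0.4 0.07 0.23 -10.2 0 0 0; 0.4 0.07 0.23 -10.2 0 0 0; 0.4 0.07 0.23 -10.2 0 0 0' 20
```

```text
t: 33.98
eef_pos: [0.5214, 0.2372, 0.119]
ee_rot: [3.129, 0.003, 1.529]
force: [-1.2, 1.5, 5.8]
width: 0.0479
```

```bash
python3 -m inch '0.4 0 0 1 0 0 0; 0.4 0 0 3 0 0 0; 0.4 0 0 6 0 0 0; 0.4 0 0 10 0 0 0; 0.4 0 0 14 0 0 0; 0.4 0 0 17 0 0 0; 0.4 1 -2 19 0 0 0; 0.4 2 -6 19 0 0 1; 0.4 2 -11 19 0 0 2; 0.4 2 -16 19 0 0 3; 0.4 2 -21 19 0 0 4; 0.4 2 -26 19 0 0 5'
```

```text
t: 35.48
eef_pos: [0.5407, -0.0244, 0.3092]
ee_rot: [3.13, 0.003, 1.617]
force: [0.4, 0.2, -0.9]
width: 0.0477
```

```bash
python3 -m inch '0.4 0 -5 0 0 0 1; 0.4 -1 -10 0 0 0 2; 0.4 -3 -15 0 0 0 3; 0.4 -5 -19 0 0 0 4; 0.4 -6.5 -23 0 0 0 4; 0.4 -7.2 -26 0 0 0 4; 0.4 -7.2 -26.8 -2 0 0 4; 0.4 -7.2 -26.8 -5 0 0 4; 0.4 -7.2 -26.8 -5 0 0 4'
```

```text
t: 36.6
eef_pos: [0.4669, -0.2919, 0.2572]
ee_rot: [3.134, 0.0, 1.686]
force: [1.3, -0.4, -1.1]
width: 0.0479
```

```bash
python3 -m inch '0.4 0.08 0.05 0 0 0 0; 0.4 0.08 0.05 -4 0 0 0; 0.4 0.08 0.05 -8 0 0 0; 0.4 0.08 0.05 -11 0 0 0; 0.4 0.08 0.05 -13 0 0 0; 0.4 0.08 0.05 -13.5 0 0 0; 0.4 0.08 0.05 -13.6 0 0 0; 0.4 0.08 0.05 -13.6 0 0 0'
```

```text
t: 37.6
eef_pos: [0.4685, -0.2916, 0.1225]
ee_rot: [3.132, 0.001, 1.686]
force: [-0.3, 0.2, -1.2]
width: 0.048
```

```bash
python3 -m inch '0.4 -0.06 0 0 0 0 0; 0.4 -0.06 0 -0.15 0 0 0; 0.4 -0.06 0 -0.27 0 0 0; 0.4 -0.06 0 -0.36 0 0 0; 0.4 -0.06 0 -0.36 0 0 0'
```

```text
t: 38.22
eef_pos: [0.468, -0.2916, 0.1191]
ee_rot: [3.132, 0.001, 1.686]
force: [-0.8, 0.6, 2.6]
width: 0.0476
```

```bash
python3 -m inch '0.5 0 0 0 0 0 0; 0.6 0 0 0 0 0 0; 0.68 0 0 0 0 0 0; 0.68 0 0 1 0 0 0; 0.68 0 0 4 0 0 0; 0.68 0 0 8 0 0 0; 0.68 0 0 12 0 0 0; 0.7 1 3 16 0 0 -1; 0.8 3 8 17 0 0 -2; 0.85 5 13 17 0 0 -3; 0.85 6 19 17 0 0 -4; 0.85 7 25 17 0 0 -5'; python3 look.py w9 jar_small jar_large canister mat
```

```text
t: 39.72
eef_pos: [0.5382, -0.0399, 0.2901]
ee_rot: [3.131, 0.001, 1.598]
force: [2.2, 1.2, 0.1]
width: 0.0745
39.775 [ 0.5394 -0.0345  0.2899] [ 3.1303 -0.0006  1.5996]
jar_small 0.56 [149.1 114. ] [ 0.4669 -0.2887]
   r 0.94 [89.5, 94.2, 135.9, 139.4]
jar_large 0.7 [204.4 103.8] [ 0.4578 -0.2004]
   r 0.93 [133.4, 67.6, 229.0, 143.3]
canister 0.77 [371.5 102.2] [0.4548 0.0188]
```

```bash
python3 -m inch '0.85 0 6 0 0 0 -1; 0.85 0 12 0 0 0 -2; 0.85 0 18 0 0 0 -3; 0.85 -1 24 0 0 0 -4; 0.85 -1.5 30 0 0 0 -4; 0.85 -1.8 35 0 0 0 -4; 0.85 -1.8 38 -2 0 0 -4; 0.85 -1.8 38.5 -6 0 0 -4; 0.85 -1.8 38.5 -8 0 0 -4; 0.85 -1.8 38.5 -8 0 0 -4'
```

```text
t: 41.42
eef_pos: [0.5193, 0.3403, 0.2065]
ee_rot: [3.135, 0.005, 1.526]
force: [0.3, 0.7, 0.5]
width: 0.0744
```

View pics/w9.png

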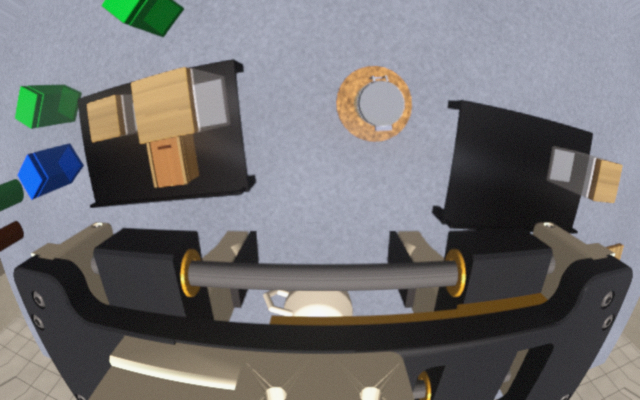

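Small is back at its place beside large, estimated at (0.467,-0.289), and the canister is on the mat at (381,103). Now I'll grip medium.

```bash
python3 -m inch '0.85 0.02 0.49 0 0 0 0; 0.85 0.02 0.49 -3 0 0 0; 0.85 0.02 0.49 -6 0 0 0; 0.85 0.02 0.49 -9 0 0 0; 0.85 0.02 0.49 -9.5 0 0 0; 0.85 0.02 0.49 -9.5 0 0 0; 0.7 0.02 0.49 -9.5 0 0 0; 0.6 0.02 0.49 -9.5 0 0 0; 0.5 0.02 0.49 -9.5 0 0 0; 0.5 0.02 0.49 -9.5 0 0 0' 20
```

```text
t: 42.68
eef_pos: [0.5199, 0.3456, 0.1126]
ee_rot: [3.134, 0.004, 1.526]
force: [-1.0, 0.6, 6.0]
width: 0.0571
```

```bash
python3 -m inch '0.5 0 0 1 0 0 0; 0.5 0 0 3 0 0 0; 0.5 0 0 6 0 0 0; 0.5 0 0 10 0 0 0; 0.5 0 0 14 0 0 0; 0.5 0 0 17 0 0 0; 0.5 1 -2 19 0 0 0; 0.5 2 -6 19 0 0 1; 0.5 2 -11 19 0 0 2; 0.5 2 -17 19 0 0 3; 0.5 2 -23 19 0 0 4; 0.5 2 -29 19 0 0 5'
```

```text
t: 44.18
eef_pos: [0.5392, 0.0538, 0.3028]
ee_rot: [3.135, 0.004, 1.614]
force: [1.4, 0.0, -2.3]
width: 0.0573
```

```bash
python3 -m inch '0.5 0 -6 0 0 0 1; 0.5 0 -12 0 0 0 2; 0.5 0 -18 0 0 0 3; 0.5 -1 -24 0 0 0 4; 0.5 -3 -30 0 0 0 4; 0.5 -5 -36 0 0 0 4; 0.5 -6 -41 0 0 0 4; 0.5 -6 -44.2 -1 0 0 4; 0.5 -6 -44.2 -4 0 0 4; 0.5 -6 -44.2 -5 0 0 4; 0.5 -6 -44.2 -5 0 0 4'
```

```text
t: 45.55
eef_pos: [0.4789, -0.3878, 0.2527]
ee_rot: [3.136, 0.003, 1.685]
force: [0.2, -0.1, -1.7]
width: 0.0568
```

```bash
python3 -m inch '0.5 0.03 -0.07 0 0 0 0; 0.5 0.03 -0.07 -4 0 0 0; 0.5 0.03 -0.07 -8 0 0 0; 0.5 0.03 -0.07 -11 0 0 0; 0.5 0.03 -0.07 -13 0 0 0; 0.5 0.03 -0.07 -13.6 0 0 0; 0.5 0.03 -0.07 -13.7 0 0 0; 0.5 0.03 -0.07 -13.7 0 0 0'
```

```text
t: 46.55
eef_pos: [0.48, -0.3888, 0.117]
ee_rot: [3.134, 0.004, 1.685]
force: [-0.0, -0.2, -2.1]
width: 0.057
```

```bash
python3 -m inch '0.5 -0.04 0 -0.15 0 0 0; 0.5 -0.04 0 -0.3 0 0 0; 0.5 -0.04 0 -0.4 0 0 0; 0.5 -0.04 0 -0.46 0 0 0; 0.5 -0.04 0 -0.46 0 0 0'
```

```text
t: 47.18
eef_pos: [0.4796, -0.3888, 0.1126]
ee_rot: [3.134, 0.004, 1.685]
force: [-1.2, 1.4, 1.5]
width: 0.057
```

Contact. I'll release, rise, and look from the first viewing pose so I can compare with w2 at the start.

```bash
python3 -m inch '0.65 0 0 0 0 0 0; 0.75 0 0 0 0 0 0; 0.85 0 0 0 0 0 0; 0.85 0 0 1 0 0 0; 0.85 0 0 4 0 0 0; 0.85 0 0 8 0 0 0; 0.85 0 0 13 0 0 0; 0.85 -0.5 1.5 18 0 0 0; 1 -0.9 2.9 21.4 0 0 -0.6; 1 -0.9 2.9 21.4 0 0 -0.6'; python3 look.py w10 jar_small jar_medium jar_large canister bamboo_box mat
python3 - <<'E'
from h import *
g=grab_frame('top');save(g,'top10.png')
a=pinpoint('top','canister')[:1];print('can',[atz(g,p['location'],.008) for p in a])
cv2.imwrite('pics/cmp.png',np.vstack([cv2.imread('pics/w2.png')[60:330],cv2.imread('pics/w10.png')[60:330]]))
E
```

```text
t: 48.42
eef_pos: [0.4715, -0.36, 0.3314]
ee_rot: [3.128, 0.008, 1.675]
force: [0.2, 0.2, 0.2]
width: 0.086
48.475 [ 0.471  -0.3597  0.329 ] [3.1305 0.006  1.6751]
jar_small 0.87 [374.7 161.5] [ 0.4678 -0.288 ]
   r 0.87 [357.3, 144.1, 407.4, 195.8]
jar_medium 0.96 [230.5 186.5] [ 0.5278 -0.4979]
jar_medium 0.92 [374.   56.9] [ 0.3184 -0.3075]
jar_medium 0.67 [300.6 162.7] [ 0.4813 -0.3943]
   r 0.96 [181.7, 165.5, 252.2, 235.4]
   r 0.9 [188.1, 94.5, 258.4, 158.2]
   r 0.89 [351.6, 14.1, 420.3, 79.9]
   r 0.64 [270.2, 141.8, 323.7, 201.4]
jar_large 0.95 [433.  163.8] [ 0.4599 -0.1986]
   r 0.97 [413.9, 140.6, 491.7, 211.3]
canister 0.86 [529.9 173.1] [ 0.4496 -0.0127]
   r 0.57 [522.4, 156.7, 564.7, 199.6]
bamboo_box 0.62 [402.  201.3] [ 0.5232 -0.2369]
   r 0.6 [383.5, 185.1, 426.5, 237.2]
mat 0.62 [530. 175.] [ 0.4528 -0.0115]
   r 0.77 [509.2, 146.2, 548.9, 202.3]
can [array([0.4519592 , 0.02078656, 0.008     ])]
```

View pics/cmp.png

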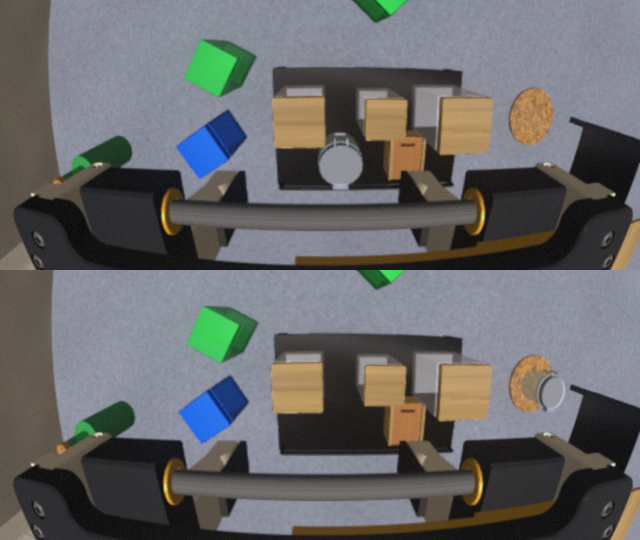

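View pics/top10.png

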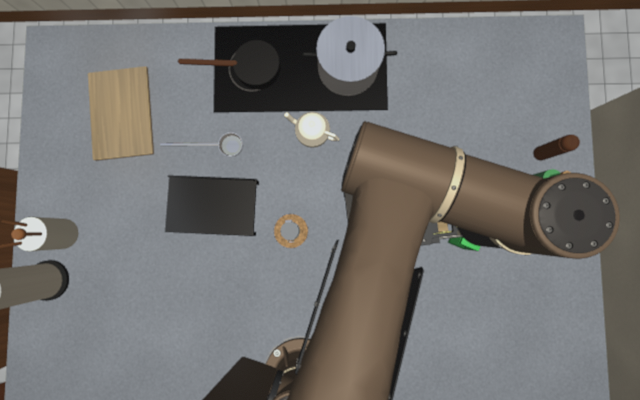

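Before and after match closely: medium at columns 273–325 became 271–324, small 365–406 became 364–405, large is unchanged, and the canister is centred on the mat from above. One numeric check of medium against large as the control.

Run:
```python
from fit import *
from scipy.optimize import minimize
for n,x in (('jar_medium',(.478,-.388)),('jar_large',(.459,-.1986)),('jar_small',(.4665,-.2914))):
    s,h=S[n]
    for tag in('w2','w10'):
        f=pickle.load(open(tag+'.pkl','rb'))['f'];seed=proj(f,[*x,.05+h],True)
        m=cv2.inRange(cv2.cvtColor(cv2.imread(f'pics/{tag}.png'),cv2.COLOR_BGR2HSV),(12,60,110),(25,200,255))
        w=np.zeros_like(m);u,v=seed.astype(int);w[max(v-45,0):v+(22 if n!='jar_medium' else 45),u-45:u+45]=1
        if n!='jar_medium': w[:, :]*=1
        m=((m>0)&(w>0)).astype(np.uint8);k,l,st,ce=cv2.connectedComponentsWithStats(m);i=min((i for i in range(1,k) if st[i,4]>200),key=lambda i:np.hypot(*(ce[i]-seed)))
        m=(l==i).astype(np.float32)
        c=lambda p:(np.abs(render(f,[p[0]/100,p[1]/100,p[2]/10,.05+h],s,.012)*w-m)).sum()/m.sum()
        p0=np.array([x[0]*100,x[1]*100,1.13]);r=minimize(c,p0,method='Nelder-Mead',options=dict(initial_simplex=p0+np.vstack([np.zeros(3),np.diag([.8,.8,.8])])))
        print(n,tag,(r.x/[100,100,10]*[1,1,57.3]).round(4),round(r.fun,3))
```

```text
jar_medium w2 [ 0.477  -0.3871  6.7277] 0.055
jar_medium w10 [ 0.4774 -0.39    7.2136] 0.056
jar_large w2 [ 0.459  -0.1978  7.9977] 0.088
jar_large w10 [ 0.4592 -0.1991  8.5254] 0.084
jar_small w2 [ 0.467  -0.2909  8.7008] 0.109
jar_small w10 [ 0.4668 -0.2915  7.5782] 0.12
```

Jars are within about 2 mm of where they started, so I'm handing in.

```bash
python3 -c "
from station import arm;print(arm.job_done())"
```

```text
the job is handed in; nothing more can be done
None
```

The job is done and handed in at about 49 s of robot time, well under the 128 s limit. I moved jar_medium and jar_small to the empty shelf, stood the canister on the cork mat, then put jar_small and jar_medium back. The robot was clear of everything at hand-in.

**Jar positions:** Wrist-camera fits before and after show jar_small off by about 0.6 mm and jar_medium by about 3 mm. The untouched jar_large also appears to shift by 1.3 mm in the same fits, so jar_medium's real error is about 2 mm. Their apparent turns changed by about 1° or less.

**Canister:** It stands upright, and the last top picture shows it centred on the mat. The network's point estimates disagreed with each other by 5–10 mm. I trusted the pictures and the measured release pose instead; that pose is under 1 mm from the fitted mat centre.

**Forces:** The largest reading I saw was about 13 N on the wrist, while setting the canister down on the mat.

**Everything else:** The box, teapot and ladle look unmoved in the last pictures.

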